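# Set the stop screw to the setting block on a soil-lab fixture

### The job

Take the T-handled driver from its wooden stand and turn the stop screw on the steel fixture clockwise until its foot just nips the aluminium setting block, so that the block drags but is not jammed. Put the driver back upright in its own stand, then draw the block out along its channel, with the foot dragging on it as it goes, until it is clear of the stop, and leave it lying on the base plate. Turn the screw with the driver only, never nip the block hard, and leave everything else where it is.

Things in the scene. Friction and masses are not known exactly. Their poses are not given: they have to be found in the camera images.
- fixture: Heavy fixed steel stop fixture; origin on the table under the screw axis, x along the channel, open front at -x. Base plate 220 x 100 x 12 mm (x -150 to +70). Two guide rails 10 mm tall (x -130 to +30, inner faces y +-16.5, outer +-28.5). Grey gantry: column x 43 to 69, arm over the channel x -16 to 48, y +-31, top 73 mm above the table.
- screw_slot (a point): Centre of the slot in the top face of the stop screw's square head (32 x 32 mm), about 94 mm above the table, on the vertical screw axis; axes turn with the head, x along the slot. Slot 18 x 6 mm, 10 mm deep, closed at both ends, edges chamfered 2 mm. Turning clockwise seen from above lowers the screw 1.3 mm per rad; it stays where it is left.
- screw: The stop screw, head above the gantry arm; below it a round foot 30 mm across, its underside 54.3 to 56.1 mm below the slot's mouth (exchangeable pad: find contact by feel). Free it takes about 0.05 N m; bearing on the block adds some 0.005 N m per N of nip, and 0.1 rad more adds 7 N; letting go loses about a third of the nip. 2 to 15 N left is right, over 25 N is jammed.
- block: Aluminium setting block, 0.25 kg: bar 105 x 30 x 25 mm tall lying in the channel, its back end under the foot; origin at its underside, at the start on the screw axis within 3 mm; bar runs x -75 to +30 mm, -x to the open front. Drawn 44 mm or more to the front it is clear of the foot. Rightly nipped it takes roughly 4 to 20 N to pull.
- block_post (a point): Point on the upright post at the block's front end: post 14 mm (along x) x 16 mm (across), standing from 25 to 70 mm above the block's underside; this point is 62 mm in front of the block's origin and 55 mm above its underside. Axes as the block's.
- driver: T-handled driver, 0.12 kg, standing tip down; origin at the centre of the blade's lower end, z up the shaft, x along both the blade's width and the T bar. Blade 15 x 3.6 mm, shaft 11 mm thick, a collar 34 mm across whose underside is 58 mm above the tip (it rests on the stand), T bar 80 mm long, 15 mm thick, 20 mm tall.
- driver_bar (a point): Centre of the driver's T bar, 93 mm above the blade's end; axes as the driver's.
- driver_tip (a point): Centre of the blade's lower end, same as the driver's origin.
- stand_hole (a point): Centre of the mouth of the driver's wooden stand (fixed block 50 x 50 mm on a 75 mm foot), 88 mm above the table; square hole 22 x 22 mm, 75 mm deep. The driver hangs in it by its collar, its tip 58 mm below this point.
- nutdriver: Another driver, with a round black knob 36 mm across instead of a T bar, in a like stand; leave it alone.
- cap: Clear round cell cap, 130 mm; leave alone.
- stone: Porous stone disc, 50 mm; leave alone.
- mould: Brass ring mould, 64 mm across, 70 mm tall; leave alone.
- wrench: Wrench lying on the table; leave alone.
- gauge: Round dial gauge, 56 mm, lying on the table; leave alone.
Mind the look-alikes: they are no part of the job. Leave any green or turquoise look-alike of the part that bears stand_hole alone.

How it is judged:
On the way, in this order (a step that is already met when the one before it is completed fails the run):
1. the driver's blade is seated in the screw's slot (horizontal distance between driver_tip and screw_slot below 0.005 m and z of driver_tip in the frame of screw_slot below -0.005 m), for 0.1 s.
2. the foot nips the block with 2 to 15 N and the driver is out of the screw (contact force between screw and block between 2 and 15 N and distance between driver_tip and screw_slot above 0.03 m), for 0.3 s.
3. the driver is back upright in its stand (horizontal distance between driver_tip and stand_hole below 0.012 m and z of driver_tip in the frame of stand_hole below -0.05 m and angle between driver's own z axis and vertical below 0.15 rad and contact force between driver and the fingers below 0.1 N), for 0.1 s.
4. the block has been drawn 12 mm with the foot still dragging on it (distance of block from where it was at the start of the episode above 0.012 m and contact force between screw and block above 1 N), for 0.05 s.
At the end, for the whole second after the job is handed in: The block lies flat on the base plate, drawn 44 to 130 mm to the front of its place on the screw axis, at rest and clear of the stop; the driver hangs upright (within 0.15 rad) in its stand, tip within 12 mm of the hole's axis and over 50 mm deep; nothing touches the screw (x of block in the frame of fixture between -0.13 and -0.044 m and z of block in the frame of fixture between 0.009 and 0.0145 m and angle between block's own z axis and vertical below 0.08 rad and linear speed of block below 0.01 m/s and contact force between screw and anything else below 0.1 N and horizontal distance between driver_tip and stand_hole below 0.012 m and z of driver_tip in the frame of stand_hole below -0.05 m and angle between driver's own z axis and vertical below 0.15 rad).
It fails at once if the foot presses on the block with more than 25 N (contact force between screw and block above 25 N).
It fails at once if the screw is turned or pushed by the fingers or the arm (contact force between any of the fingers, the arm and screw above 2 N).
It fails at once if the other driver, the cap, stone, mould, wrench or gauge is moved more than 20 mm (distance of any of nutdriver, cap, stone, mould, wrench, gauge from where it was at the start of the episode above 0.02 m).
It also fails if it takes over 72 s, if anything falls off the work surface, if the arm or the gripper's body presses on something with over 40 N, if the wrist force passes 120 N, or if a joint passes its speed limit or range.

### The arm

A 6-joint arm with a two-finger parallel gripper is mounted at the origin on the work surface. World frame = base frame: x ahead of the robot, y to its left, z up, the work surface at z = 0. Lengths are in m, angles in rad, forces in N, time in s.
With the tool pointing down it reaches from about 0.225 to 0.875 m from the base axis. Payload 3.4 kg.
Tool frame: the origin (TCP) lies on the centre line of the jaws, within the pads' length; the fingertips stand 17 mm ahead of it and the grasp point (between the pads) lies 2 mm behind it; z points along the fingers, y is the line along which they close (so a half turn about z gives the same grasp; the last joint's range is limited). The gripper opens to 85 mm and grips with 20 to 120 N. Pads are 22 mm wide; open, the fingers measure 114 mm over their backs; the gripper's body (76 mm by 85 mm) begins 54 mm behind the grasp point. The pads swing forward as they close: fully open they stand 13 mm farther back than shut.
Start: joints at [0.992, 0.276, 1.505, -0, 1.361, -0.121], TCP at [0.254, 0.516, 0.248] pointing down, gripper open.
Joint ranges: [-2.89, 2.89], [-0.75, 2.08], [0.22, 2.7], [-1.18, 4.32], [0.11, 2.71], [-2.7, 2.7]. Speed limits (rad/s): [2.57, 2.57, 3.14, 3.14, 3.14, 3.14].

### API

Orientations are given as a unit quaternion [w, x, y, z].
In Python, from rig import manip gives the robot as it stands.
- The arm moves only by the tool move_arm, never from a script. Its argument "steps" is one flat list of numbers, 7 for each row, row after row: the turn, a rotation vector about the world's x, y, z normalised to -1 to 1, where 1 is 360 degrees, then the shift along the world's x, y, z normalised to -1 to 1, where 1 is 1 m, then the opening, from -1 (shut) to 1 (fully open). A call has exactly 10 rows; each row is the pose to reach, as a shift and turn from the pose commanded when the call began, turning the shorter way round; what a row does not reach only later rows make up. A row lasts 1/10 s, in which the tool goes at most 50 mm and 8.59 degrees, less where a joint would pass 70% of its speed; a pose out of reach is approached as far as the arm can. A call with a number of a shift or a turn outside -1 to 1 is refused whole. A call with a gripper value outside its range is refused whole. The fingers move at their own pace and stop on an object; "squeeze" is the grip in N (left out, the last holds). Time passes only in rows, so rows that repeat a pose let the fingers close, or fill a call up. It gives the time, the measured TCP pose, the force, the opening and the grip force at its end, in the units of the state.
- manip.get_state(): the state, without advancing time (a new reading comes with each control period).
- manip.get_image(name): name is "scene" or "top" or "wrist"; returns a dict with "pixels" (480x640x3 uint8, blue, green, red), "fx", "fy", "cx", "cy" (pixels), "R" (3x3) and "t" (3): a world point X has camera coordinates R X + t. Camera axes: x right, y down, z forward; pixel columns grow to the right and rows downward; lengths in m; the calibration is good to about 2 mm. The wrist camera is an equidistant fisheye: a pixel r from the principal point sees the ray r / f radians off the axis. A picture is of the moment at which its call begins. There is no depth.
- manip.sign_off(): hands the job in; it is judged then, once.
The state is a dict: "clock": time; "qpos": joint angles; "qd": joint speeds; "effort": joint torques, N m; "position": TCP position; "ee_rot": TCP orientation; "contact_force": force on the tool from outside, world axes, zero at the start; "moment": the same for the moment, N m; "width": finger opening in m; "gripper_force": force on a finger pad.
Only numpy, scipy, OpenCV 4.12 (cv2) and the standard library are available. Lean on these libraries where they do the work, as an engineer would, in place of code of your own. Each camera call takes 0.05 s, during which the arm holds its last target. There are 200 camera calls.

## Working session

There is one attempt and no reset: what is moved stays moved. The work goes in short steps, Python scripts to look and compute and a tool call to move; the robot and the scene stay as the last step left them, time stands still between calls to the robot, and variables do not carry over. Pictures are saved under pics/ and viewed, at most 10 in all, crops included, and the job is handed in when it is done.

Besides the shell and the picture viewer there is one more tool, called after "Request:" as name(argument=value, ...) on one line, values as JSON. move_arm: Moves the arm, as the interface text tells. Scaled input: -1 to 1 covers 1 m each way for a shift and 360 degrees each way for a turn. Its arguments: {"type":"object","properties":{"steps":{"type":"array"},"squeeze":{"type":"number"}},"required":["steps"]}

```bash
ls; mkdir -p pics
python3 - <<'E'
from rig import manip
import cv2,pickle
s=manip.get_state();print(s)
d={n:manip.get_image(n) for n in("scene","top","wrist")}
pickle.dump(d,open('im0.pkl','wb'))
for n in d:
    cv2.imwrite(f'pics/{n}0.png',d[n]['pixels']);print(n,d[n]['fx'],d[n]['cx'],d[n]['cy'],d[n]['R'],d[n]['t'])
E
```

```text
pics
{'clock': 0.0, 'qpos': array([ 9.91987117e-01,  2.76599578e-01,  1.50615625e+00, -7.47885761e-06,
        1.36067656e+00, -1.20996023e-01]), 'qd': array([ 0.00055719, -0.00060176, -0.00066153, -0.00115134, -0.00058574,
        0.00125099]), 'effort': array([ 9.86648556e-04, -4.16760814e+01, -2.45800692e+01, -1.18270427e-04,
        1.10330171e-02, -1.03466351e-05]), 'position': array([0.25387194, 0.51536235, 0.24742785]), 'ee_rot': array([-3.11902175e-04,  2.26911916e-01,  9.73914851e-01, -8.65384469e-04]), 'contact_force': array([-0.4050264 , -0.29143271,  0.71003701]), 'moment': array([-0.01570304, -0.00603405,  0.01630204]), 'gripper_force': 0.0, 'width': 0.08547228303560003}
scene 500.95726688291654 316.8183540227068 239.24945950338432 [[-0.05873043  0.9981607   0.0150317 ]
 [ 0.79487758  0.0558683  -0.60419233]
 [-0.60392084 -0.02353611 -0.79669673]] [ 0.04190109 -0.38582027  1.51105762]
top 513.1799861965948 324.3569809788189 236.3890047252486 [[-0.00600596 -0.9999699   0.00491192]
 [-0.98289462  0.00499909 -0.18410101]
 [ 0.18407092 -0.0059336  -0.98289506]] [-2.10684027e-04  5.54507463e-01  1.17080752e+00]
wrist 371.64829954431775 315.7066181363038 236.54063615457247 [[ 0.44206387  0.89698153 -0.0019137 ]
 [ 0.85476583 -0.42060976  0.30407696]
 [ 0.2719465  -0.1360572  -0.95264555]] [-0.57294964 -0.03799059  0.38146203]
```

View pics/top0.png

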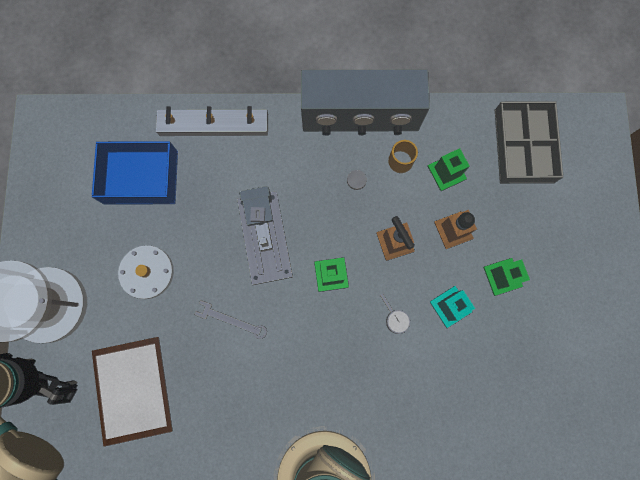

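View pics/scene0.png

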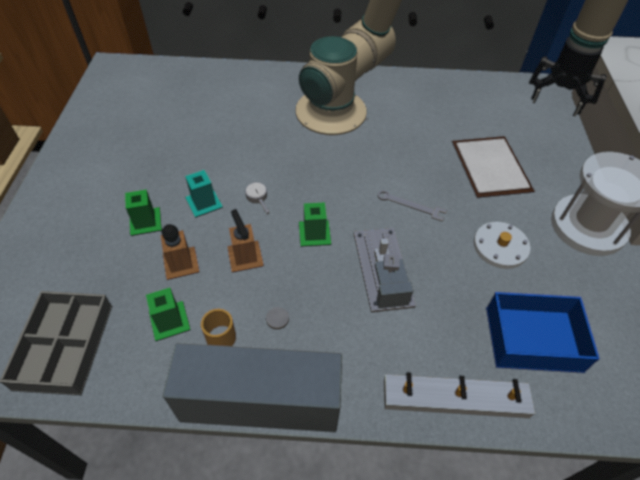

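The T-bar driver is in the wooden stand at top (398,240) / scene (241,240). The round-knob nutdriver is in the other wooden stand at top (457,228) / scene (176,250). The green and turquoise stands are look-alikes. The fixture is at top (265,235). I'll confirm this in an enlarged crop and measure at the same time.

```bash
cat > h.py <<'E'
import numpy as np,cv2,pickle
def ray(d,u,v,fish=False):
    x,y=(u-d['cx'])/d['fx'],(v-d['cy'])/d['fy']
    if fish:
        r=np.hypot(x,y); k=np.sin(r)/r if r>1e-9 else 1; c=np.array([x*k,y*k,np.cos(r)])
    else: c=np.array([x,y,1.])
    R=np.array(d['R']);return -R.T@np.array(d['t']),R.T@c
def onz(d,u,v,z,fish=False):
    o,r=ray(d,u,v,fish);return o+r*(z-o[2])/r[2]
def proj(d,X,fish=False):
    c=np.array(d['R'])@X+np.array(d['t'])
    if fish:
        r=np.hypot(c[0],c[1]);th=np.arctan2(r,c[2]);c=np.array([c[0]/r*th,c[1]/r*th,1])
    return np.array([d['fx']*c[0]/c[2]+d['cx'],d['fy']*c[1]/c[2]+d['cy']])
def tri(rs):
    A=0;b=0
    for o,r in rs:
        r=r/np.linalg.norm(r);P=np.eye(3)-np.outer(r,r);A=A+P;b=b+P@o
    return np.linalg.solve(A,b)
E
python3 - <<'E'
from h import *
D=pickle.load(open('im0.pkl','rb'));t=D['top'];s=D['scene']
a=cv2.resize(t['pixels'][180:300,225:305],None,fx=5,fy=5,interpolation=2)
b=cv2.resize(t['pixels'][190:290,365:445],None,fx=5,fy=5,interpolation=2)
b=np.vstack([b,np.zeros((100,400,3),np.uint8)])
cv2.imwrite('pics/crop1.png',np.hstack([a,b]))
for n,d,box in(('top',t,(205,265,375,425)),('scene',s,(200,250,225,256))):
    im=d['pixels'][box[0]:box[1],box[2]:box[3]].astype(int)
    m=(im.max(2)<60).astype(np.uint8)
    k,l,st,c=cv2.connectedComponentsWithStats(m)
    for i in range(1,k):
        if st[i,4]>15:
            ys,xs=np.where(l==i);r=cv2.minAreaRect(np.c_[xs,ys].astype(np.float32));print(n,st[i],c[i]+[box[2],box[0]],r)
for u,v in((245,284),(292,276),(397,238)): print(onz(t,u,v,.012))
E
```

```text
top [ 17  11  22  33 147] [401.46938776 232.27891156] ((26.599998474121094, 27.799999237060547), (34.9777946472168, 8.682430267333984), 60.2551155090332)
scene [  7  10  16  30 226] [239.50884956 226.07522124] ((14.698042869567871, 24.320295333862305), (30.310901641845703, 12.46059799194336), 81.46923065185547)
[0.4458301 0.1889203 0.012    ]
[0.4645953  0.07550202 0.012     ]
[ 0.55695047 -0.18223093  0.012     ]
```

View pics/crop1.png

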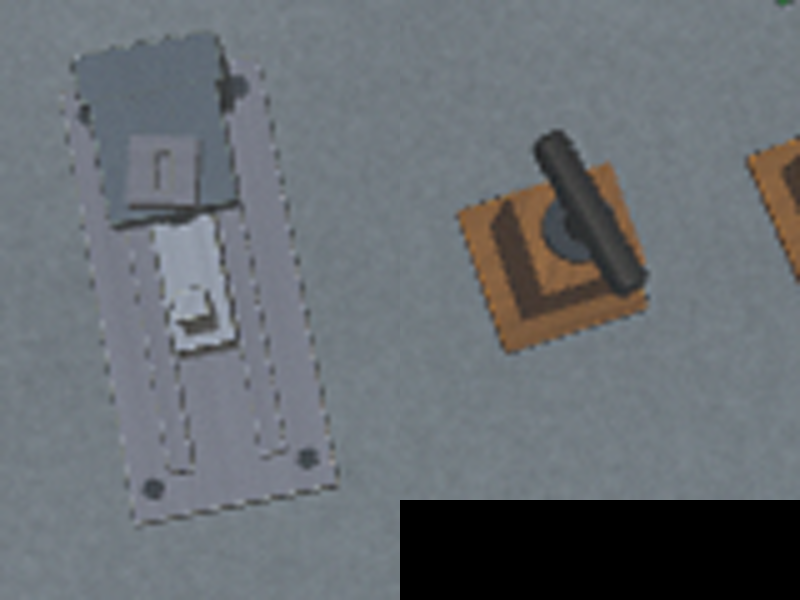

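Crop confirms it: a black T bar runs from about (395.6,218.4) to (411.2,246) in top pixels, over the wooden stand. The fixture's plate corners and the square head with its slot at top (257.6,214) are clear too.

Run:
```python
from h import *
D=pickle.load(open('im0.pkl','rb'));t=D['top'];s=D['scene']
print('bar tri',tri([ray(t,401.5,232.3),ray(s,239.5,226.1)]))
print('bar top',onz(t,401.5,232.3,.126))
e=[onz(t,395.6,218.4,.128),onz(t,411.2,246,.128)];print(e,np.linalg.norm(e[0]-e[1]),np.degrees(np.arctan2(*(e[0]-e[1])[[1,0]])))
# stand top corners in crop
for u,v in((459,213),(612,163),(648,310),(511,353)): print('standfoot?',onz(t,365+(u-400)/5,190+v/5,.088)[:2],onz(t,365+(u-400)/5,190+v/5,.0)[:2])
c=[onz(t,225+u/5,180+v/5,.012)[:2] for u,v in((137,523),(338,487),(262,68),(66,95))]
c=np.array(c);print(c);f=c[:2].mean(0);b=c[2:].mean(0);ax=(b-f);print('len',np.linalg.norm(ax),'w',np.linalg.norm(c[0]-c[1]),'yaw',np.degrees(np.arctan2(ax[1],ax[0])))
ax/=np.linalg.norm(ax);print('axis',f+ax*.15, b-ax*.07)
h=[onz(t,225+u/5,180+v/5,.094)[:2] for u,v in((133,138),(201,134),(197,207),(125,205))];print(np.mean(h,0),h)
sl=[onz(t,225+u/5,180+v/5,.094)[:2] for u,v in((162,150),(159,192))];print(sl)
```

```text
bar tri [ 0.55090757 -0.17843982  0.11680075]
bar top [ 0.54897892 -0.17562433  0.126     ]
[array([ 0.58046687, -0.16311405,  0.128     ]), array([ 0.51743786, -0.19585001,  0.128     ])] 0.07102323415062048 27.44642613034894
standfoot? [ 0.55596124 -0.12446307] [ 0.57306855 -0.13416514]
standfoot? [ 0.57926594 -0.19617   ] [ 0.59813381 -0.21128917]
standfoot? [ 0.5101018  -0.21025635] [ 0.52374466 -0.22643967]
standfoot? [ 0.49050683 -0.14667471] [ 0.50266939 -0.15805475]
[[0.44428121 0.17102394]
 [0.46118511 0.0740296 ]
 [0.67122997 0.11311625]
 [0.6577757  0.21060654]]
len 0.21539175512893757 w 0.09845630308738458 yaw 10.522347097935807
axis [0.60021072 0.14991962] [0.59567997 0.14907807]
[0.59961639 0.15071308] [array([0.61535202, 0.16537415]), array([0.61711022, 0.13386619]), array([0.58244722, 0.13518503]), array([0.58355609, 0.16842694])]
[array([0.60956609, 0.15182261]), array([0.58962737, 0.15284943])]
```

Request:
move_arm(steps=[0,0,0.062,0.336,-0.365,0,1,0,0,0.062,0.336,-0.365,0,1,0,0,0.062,0.336,-0.365,0,1,0,0,0.062,0.336,-0.365,0,1,0,0,0.062,0.336,-0.365,0,1,0,0,0.062,0.336,-0.365,0,1,0,0,0.062,0.336,-0.365,0,1,0,0,0.062,0.336,-0.365,0,1,0,0,0.062,0.336,-0.365,0,1,0,0,0.062,0.336,-0.365,0,1])

```text
clock: 1.15
position: [0.5885, 0.1519, 0.2481]
ee_rot: [-0.0, 0.034, 0.999, 0.0]
contact_force: [0.3, 0.6, 0.4]
width: 0.0854
gripper_force: 0.0
```

Run:
```python
from rig import manip
import cv2,pickle
d=manip.get_image('wrist');s=manip.get_state();print(s['position'],s['ee_rot'],s['contact_force'],s['moment'])
pickle.dump((d,s),open('im1.pkl','wb'));cv2.imwrite('pics/w1.png',d['pixels'])
```

```text
[0.59488737 0.14515915 0.24751365] [ 0.00323246  0.0365094   0.99932271 -0.00327576] [ 5.86549409 -3.98633846  0.07109101] [-0.14766262 -0.16122523  0.01468101]
```

View pics/w1.png

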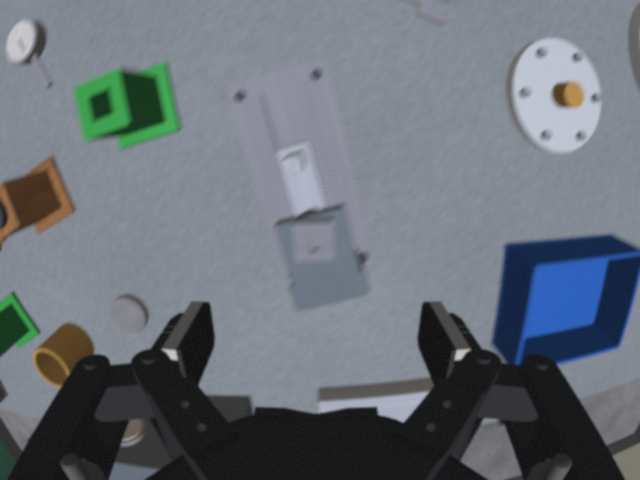

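The wrist picture shows the fixture with the square head around (315,242) and the post around (293,157). The arm was still moving, so I'll take it again at rest and enlarge the head.

Run:
```python
from rig import manip
from h import *
d=manip.get_image('wrist');d=manip.get_image('wrist');s=manip.get_state();print(s['position'],s['ee_rot'],s['contact_force'],s['moment'])
pickle.dump((d,s),open('im2.pkl','wb'))
c=d['pixels'][195:295,250:350];cv2.imwrite('pics/w2c.png',cv2.resize(c,None,fx=6,fy=6,interpolation=2))
```

```text
[0.58926837 0.15102905 0.24730391] [-4.30906819e-04  3.64236894e-02  9.99336311e-01 -2.59958979e-04] [-0.65915983  0.66108985 -0.17076641] [ 0.01474318 -0.00237101  0.051472  ]
```

View pics/w2c.png

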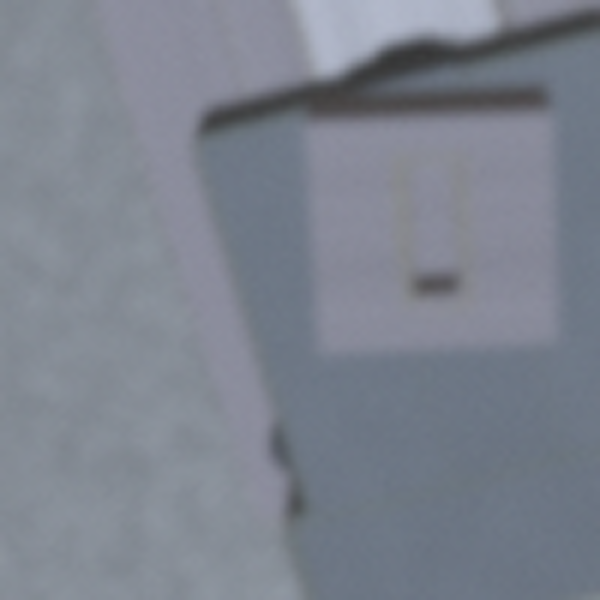

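Run:
```python
from h import *
d,s=pickle.load(open('im2.pkl','rb'));t=pickle.load(open('im0.pkl','rb'))['top']
P=lambda u,v,z:onz(d,250+(u+.5)/6-.5,195+(v+.5)/6-.5,z,True)[:2]
for z in(.092,.094,.096):
    h=np.array([P(*q,z) for q in((306,112),(552,108),(557,345),(318,352))]);print('head',h.mean(0),[np.linalg.norm(h[i]-h[i-1]) for i in range(4)])
an=lambda a:np.degrees(np.arctan2(a[1],a[0]))
print('edges',an(h[0]-h[3]),an(h[1]-h[2]),an(h[0]-h[1])+90)
print('slot',P(435,228,.094),an(P(402,160,.094)-P(412,300,.094)),an(P(459,160,.094)-P(467,300,.094)))
hc=onz(t,257.6,214.0,.094);sl=d['pixels']
print('head tri',tri([ray(d,250+434/6,195+230/6,True),ray(t,225+164/5,180+171/5)]))
```

```text
head [0.59949008 0.15190849] [np.float64(0.03332397311428326), np.float64(0.032043912182103965), np.float64(0.032887894345830684), np.float64(0.032206226345655405)]
head [0.59886646 0.15192715] [np.float64(0.0330871650258325), np.float64(0.03181620051146057), np.float64(0.03265418513695273), np.float64(0.03197736123191362)]
head [0.59824285 0.15194582] [np.float64(0.03285035693738173), np.float64(0.03158848884081714), np.float64(0.032420475928074885), np.float64(0.031748496118171814)]
edges 177.81409000026858 178.1054305262905 -3.22111281961827
slot [0.5984411  0.15216821] 179.71380834506814 179.36736371095688
head tri [0.60219112 0.15214736 0.08347925]
```

Request:
move_arm(steps=[0,0,0.0875,-0.04,-0.327,-0.03,1,0,0,0.0875,-0.04,-0.327,-0.03,1,0,0,0.0875,-0.04,-0.327,-0.03,1,0,0,0.0875,-0.04,-0.327,-0.03,1,0,0,0.0875,-0.04,-0.327,-0.03,1,0,0,0.0875,-0.04,-0.327,-0.03,1,0,0,0.0875,-0.04,-0.327,-0.03,1,0,0,0.0875,-0.04,-0.327,-0.03,1,0,0,0.0875,-0.04,-0.327,-0.03,1,0,0,0.0875,-0.04,-0.327,-0.03,1])

```text
clock: 2.3
position: [0.5474, -0.1715, 0.2184]
ee_rot: [0.0, -0.239, 0.971, 0.001]
contact_force: [-0.0, -1.2, 1.1]
width: 0.0857
gripper_force: 0.0
```

Run:
```python
from rig import manip
from h import *
d=manip.get_image('wrist');s=manip.get_state();print(s['position'],s['ee_rot'],s['qpos'])
pickle.dump((d,s),open('im3.pkl','wb'))
u,v=map(int,proj(d,np.array([.549,-.177,.12]),True));print(u,v)
x0,y0=max(u-100,0),max(v-75,0);print(x0,y0)
cv2.imwrite('pics/w3c.png',cv2.resize(d['pixels'][y0:y0+150,x0:x0+200],None,fx=4,fy=4,interpolation=2))
```

```text
[ 0.54759928 -0.17140933  0.21848261] [ 1.21645217e-04 -2.39430262e-01  9.70913459e-01  4.36032024e-04] [-4.25113049e-01  2.92209146e-01  1.55704992e+00  8.69104517e-04
  1.29268193e+00 -2.47970618e+00]
305 246
205 171
```

View pics/w3c.png

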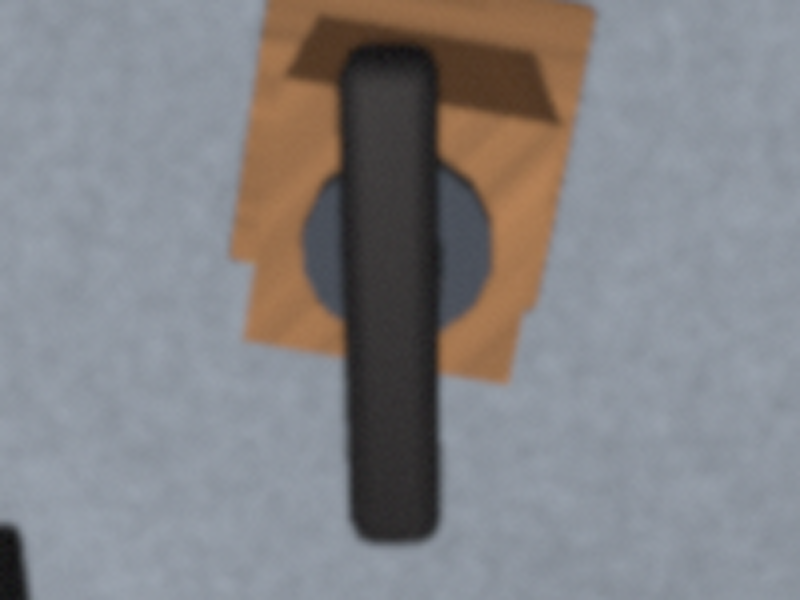

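Run:
```python
from h import *
d,s=pickle.load(open('im3.pkl','rb'))
P=lambda u,v,z:onz(d,205+(u+.5)/4-.5,171+(v+.5)/4-.5,z,True)[:2]
an=lambda a:np.degrees(np.arctan2(a[1],a[0]))
a,b=P(389,68,.133),P(394,539,.133);print('bar',(a+b)/2,np.linalg.norm(a-b),an(a-b))
print('wid',np.linalg.norm(P(345,300,.133)-P(438,300,.133)))
h=np.array([P(*q,.088) for q in((288,77),(558,125),(510,383),(246,340))]);print('stand',h.mean(0),[np.linalg.norm(h[i]-h[i-1]) for i in range(4)])
print('collar',P(397,245,.094), np.linalg.norm(P(303,245,.094)-P(492,245,.094)))
x,y=s['ee_rot'][1:3];print('tool yaw',2*np.degrees(np.arctan2(y,x)))
```

```text
bar [ 0.5473461  -0.17958933] 0.07613148869746222 -152.4206662954303
wid 0.0140335282604565
stand [ 0.54770772 -0.17931104] [np.float64(0.05017602213491737), np.float64(0.04836551262579244), np.float64(0.04972864243503328), np.float64(0.049777750884948235)]
collar [ 0.54798121 -0.17958443] 0.033397120819151103
tool yaw 207.70583576387233
```

Request:
move_arm(steps=[0,0,0,-0.0023,-0.0035,-0.02,1,0,0,0,-0.0023,-0.0035,-0.04,1,0,0,0,-0.0023,-0.0035,-0.06,1,0,0,0,-0.0023,-0.0035,-0.075,1,0,0,0,-0.0023,-0.0035,-0.09,1,0,0,0,-0.0023,-0.0035,-0.095,1,0,0,0,-0.0023,-0.0035,-0.095,1,0,0,0,-0.0023,-0.0035,-0.095,1,0,0,0,-0.0023,-0.0035,-0.095,1,0,0,0,-0.0023,-0.0035,-0.095,1])

```text
clock: 3.35
position: [0.5457, -0.1769, 0.1241]
ee_rot: [0.001, -0.238, 0.971, -0.0]
contact_force: [-0.4, 0.5, 0.3]
width: 0.0859
gripper_force: 0.0
```

Request:
move_arm(steps=[0,0,0,0.0012,-0.0025,0,1,0,0,0,0.0012,-0.0025,0,-1,0,0,0,0.0012,-0.0025,0,-1,0,0,0,0.0012,-0.0025,0,-1,0,0,0,0.0012,-0.0025,0,-1,0,0,0,0.0012,-0.0025,0,-1,0,0,0,0.0012,-0.0025,0,-1,0,0,0,0.0012,-0.0025,0,-1,0,0,0,0.0012,-0.0025,0,-1,0,0,0,0.0012,-0.0025,0,-1], squeeze=60)

```text
clock: 4.35
position: [0.5466, -0.1795, 0.1235]
ee_rot: [0.0, -0.238, 0.971, -0.0]
contact_force: [0.1, -0.9, 0.7]
width: 0.0139
gripper_force: 59.1
```

Request:
move_arm(steps=[0,0,0,0,0,0.03,-1,0,0,0,0,0,0.07,-1,0,0,0,0,0,0.11,-1,0,0,-0.03,0.01,0.045,0.127,-1,0,0,-0.06,0.017,0.095,0.127,-1,0,0,-0.082,0.025,0.145,0.127,-1,0,0,-0.082,0.033,0.194,0.127,-1,0,0,-0.082,0.041,0.243,0.127,-1,0,0,-0.082,0.048,0.29,0.127,-1,0,0,-0.082,0.0514,0.331,0.127,-1])

```text
clock: 5.35
position: [0.5975, 0.1539, 0.2496]
ee_rot: [-0.001, 0.017, 1.0, 0.0]
contact_force: [1.1, -0.1, -0.7]
width: 0.0136
gripper_force: 58.9
```

Request:
move_arm(steps=[0,0,0,0,0,0,-1,0,0,0,0,0,0,-1,0,0,0,0,0,-0.01,-1,0,0,0,0,0,-0.03,-1,0,0,0,0,0,-0.04,-1,0,0,0,0,0,-0.04,-1,0,0,0,0,0,-0.04,-1,0,0,0,0,0,-0.04,-1,0,0,0,0,0,-0.04,-1,0,0,0,0,0,-0.04,-1])

```text
clock: 6.35
position: [0.5981, 0.1517, 0.211]
ee_rot: [0.001, 0.017, 1.0, 0.0]
contact_force: [-0.0, -0.6, -1.4]
width: 0.0141
gripper_force: 59.1
```

Run:
```python
from rig import manip
from h import *
d=manip.get_image('wrist');s=manip.get_state();t=manip.get_image('top')
x,y=s['ee_rot'][1:3];print(s['position'],s['ee_rot'],'tool yaw',2*np.degrees(np.arctan2(y,x)),s['qpos'][5],s['moment'])
pickle.dump((d,s,t),open('im4.pkl','wb'))
u,v=map(int,proj(d,np.array([.599,.1515,.094]),True));print(u,v)
x0,y0=u-66,v-45;print(x0,y0)
a=cv2.resize(d['pixels'][y0:y0+100,x0:x0+133],None,fx=6,fy=6,interpolation=2)
cv2.imwrite('pics/w4c.png',a)
```

```text
[0.5980444  0.15174644 0.21088166] [5.04589052e-04 1.68020081e-02 9.99858700e-01 1.31586530e-04] tool yaw 178.07454082835417 -1.4015056438130367 [-0.01040794  0.02981272  0.06577399]
315 240
249 195
```

View pics/w4c.png

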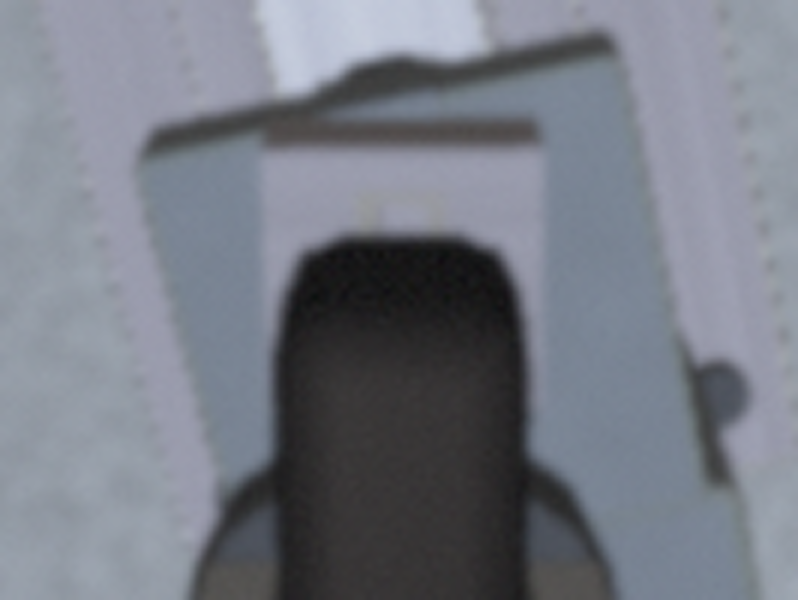

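Run:
```python
from h import *
d,s,t=pickle.load(open('im4.pkl','rb'))
P=lambda u,v,z:onz(d,249+(u+.5)/6-.5,195+(v+.5)/6-.5,z,True)[:2]
print('head front',P(263,145,.094),P(540,145,.094),'slot front',P(402,192,.094),P(366,200,.094),P(438,200,.094))
print('bar end low',P(400,240,.2005),'top',P(400,305,.2205))
```

```text
head front [0.58277567 0.13613234] [0.58383243 0.1674264 ] slot front [0.5888472  0.15164865] [0.58965565 0.14752468] [0.58993184 0.15570833]
bar end low [0.56105255 0.15252611] top [0.55853452 0.15264114]
```

Request:
move_arm(steps=[0,0,0,0.0003,0,-0.005,-1,0,0,0,0.0003,0,-0.01,-1,0,0,0,0.0003,0,-0.015,-1,0,0,0,0.0003,0,-0.019,-1,0,0,0,0.0003,0,-0.022,-1,0,0,0,0.0003,0,-0.024,-1,0,0,0,0.0003,0,-0.025,-1,0,0,0,0.0003,0,-0.026,-1,0,0,0,0.0003,0,-0.027,-1,0,0,0,0.0003,0,-0.027,-1])

```text
clock: 7.45
position: [0.5981, 0.1517, 0.1833]
ee_rot: [0.0, 0.017, 1.0, 0.0]
contact_force: [-0.3, -0.5, -1.7]
width: 0.0142
gripper_force: 59.1
```

Request:
move_arm(steps=[0,0,0,0,0,-0.001,-1,0,0,0,0,0,-0.002,-1,0,0,0,0,0,-0.003,-1,0,0,0,0,0,-0.004,-1,0,0,0,0,0,-0.004,-1,0,0,0,0,0,-0.004,-1,0,0,0,0,0,-0.004,-1,0,0,0,0,0,-0.004,-1,0,0,0,0,0,-0.004,-1,0,0,0,0,0,-0.004,-1])

```text
clock: 8.45
position: [0.5981, 0.1517, 0.1794]
ee_rot: [0.0, 0.017, 1.0, 0.0]
contact_force: [-0.0, -0.1, -1.7]
width: 0.0137
gripper_force: 59.1
```

```bash
cat > st.py <<'E'
from rig import manip
from h import *
s=manip.get_state();q=s['ee_rot'];print(s['clock'],s['position'].round(4),'yaw',round(2*np.degrees(np.arctan2(q[2],q[1])),2),'F',s['contact_force'].round(2),'M',s['moment'].round(4),'j6',s['qpos'][5].round(3),'eff6',s['effort'][5].round(4))
E
python3 st.py
```

```text
8.45 [0.5981 0.1517 0.1794] yaw 178.07 F [-0.05 -0.13 -1.71] M [-0.0645 -0.0134 -0.0032] j6 -1.402 eff6 0.0
```

Request:
move_arm(steps=[0,0,-0.008,0,0,-0.0001,-1,0,0,-0.016,0,0,-0.0001,-1,0,0,-0.024,0,0,-0.0002,-1,0,0,-0.032,0,0,-0.0003,-1,0,0,-0.04,0,0,-0.0003,-1,0,0,-0.048,0,0,-0.0004,-1,0,0,-0.056,0,0,-0.0005,-1,0,0,-0.064,0,0,-0.0005,-1,0,0,-0.072,0,0,-0.0006,-1,0,0,-0.08,0,0,-0.0006,-1])

```text
clock: 9.45
position: [0.5986, 0.1527, 0.1789]
ee_rot: [0.0, 0.266, 0.964, 0.001]
contact_force: [0.3, 1.7, -2.4]
width: 0.014
gripper_force: 59.0
```

```bash
python3 st.py; python3 -c "
from rig import manip
for i in range(4):
  manip.get_image('wrist');s=manip.get_state();print(s['moment'].round(4),s['contact_force'].round(2),s['effort'][5].round(4))"
```

```text
9.45 [0.5986 0.1527 0.1789] yaw 149.15 F [ 0.26  1.72 -2.39] M [ 0.5287 -0.1796  0.051 ] j6 -0.897 eff6 -0.3519
[ 0.5397 -0.1956  0.0447] [ 0.76  2.58 -0.86] 0.1829
[ 0.6388 -0.2172  0.0548] [ 1.2   2.37 -1.82] 0.272
[ 0.7032 -0.1832  0.0263] [ 1.11  2.98 -2.05] 0.1126
[ 0.7646 -0.2268  0.0872] [ 1.46  2.76 -1.41] 0.0612
```

Request:
move_arm(steps=[0,0,0,0.0003,0.0006,0,-1,0,0,0,0.0005,0.001,0,-1,0,0,-0.006,0.0005,0.001,-0.0001,-1,0,0,-0.012,0.0005,0.001,-0.0001,-1,0,0,-0.018,0.0005,0.001,-0.0002,-1,0,0,-0.024,0.0005,0.001,-0.0002,-1,0,0,-0.03,0.0005,0.001,-0.0003,-1,0,0,-0.036,0.0005,0.001,-0.0003,-1,0,0,-0.042,0.0005,0.001,-0.0004,-1,0,0,-0.048,0.0005,0.001,-0.0004,-1])

```text
clock: 10.65
position: [0.5991, 0.1533, 0.1785]
ee_rot: [0.0, 0.407, 0.913, 0.001]
contact_force: [0.9, 3.7, -2.1]
width: 0.0141
gripper_force: 59.0
```

```bash
cat > rd.py <<'E'
from rig import manip
import numpy as np
L=[manip.get_state()]
d=None
for i in range(5):
  d=manip.get_image('top');L.append(manip.get_state())
s=L[-1];q=s['ee_rot'];print(s['clock'],s['position'].round(4),'yaw',round(2*np.degrees(np.arctan2(q[2],q[1])),2))
print('Mz',[round(float(l['moment'][2]),3) for l in L],'mean',np.mean([l['moment'][2] for l in L[1:]]).round(4));print('F',np.mean([l['contact_force'] for l in L],0).round(2),'M',np.mean([l['moment'] for l in L],0).round(3),'eff',[l['effort'][5].round(3) for l in L])
E
python3 rd.py
```

```text
10.9 [0.5991 0.1531 0.1785] yaw 132.03
Mz [0.015, 0.106, -0.014, 0.038, 0.093, 0.072] mean 0.0588
F [ 1.24  3.63 -1.7 ] M [ 0.901 -0.421  0.052] eff [np.float64(-0.247), np.float64(0.156), np.float64(0.222), np.float64(0.101), np.float64(0.063), np.float64(0.054)]
```

Request:
move_arm(steps=[0,0,0,0.0002,0.0004,0,-1,0,0,-0.006,0.0003,0.0007,0,-1,0,0,-0.012,0.0003,0.0007,-0.0001,-1,0,0,-0.018,0.0003,0.0007,-0.0001,-1,0,0,-0.024,0.0003,0.0007,-0.0002,-1,0,0,-0.03,0.0003,0.0007,-0.0002,-1,0,0,-0.03,0.0003,0.0007,-0.0002,-1,0,0,-0.03,0.0003,0.0007,-0.0002,-1,0,0,-0.03,0.0003,0.0007,-0.0002,-1,0,0,-0.03,0.0003,0.0007,-0.0002,-1], squeeze=100)

```text
clock: 11.9
position: [0.5994, 0.1535, 0.1783]
ee_rot: [0.0, 0.491, 0.871, 0.0]
contact_force: [3.1, 4.1, -1.9]
width: 0.0134
gripper_force: 98.5
```

```bash
sed -i 's/range(5)/range(3)/' rd.py; python3 rd.py
```

```text
12.05 [0.5994 0.1536 0.1783] yaw 121.23
Mz [0.088, 0.098, 0.111, 0.062] mean 0.0902
F [ 3.31  4.23 -2.02] M [ 1.025 -0.764  0.09 ] eff [np.float64(0.059), np.float64(0.059), np.float64(0.059), np.float64(0.059)]
```

Request:
move_arm(steps=[0,0,0,0.0005,0.0003,0,-1,0,0,0,0.001,0.0006,0,-1,0,0,-0.006,0.001,0.0006,-0.0001,-1,0,0,-0.012,0.001,0.0006,-0.0001,-1,0,0,-0.018,0.001,0.0006,-0.0002,-1,0,0,-0.024,0.001,0.0006,-0.0002,-1,0,0,-0.024,0.001,0.0006,-0.0002,-1,0,0,-0.024,0.001,0.0006,-0.0002,-1,0,0,-0.024,0.001,0.0006,-0.0002,-1,0,0,-0.024,0.001,0.0006,-0.0002,-1])

```text
clock: 13.05
position: [0.6, 0.1539, 0.178]
ee_rot: [0.0, 0.555, 0.832, 0.0]
contact_force: [1.8, 2.7, -0.3]
width: 0.0133
gripper_force: 98.6
```

```bash
python3 rd.py
```

```text
13.2 [0.6    0.1539 0.178 ] yaw 112.56
Mz [0.044, -0.001, 0.095, 0.044] mean 0.0459
F [ 2.6   3.12 -0.86] M [ 0.835 -0.631  0.045] eff [np.float64(0.051), np.float64(0.052), np.float64(0.053), np.float64(0.053)]
```

Request:
move_arm(steps=[0,0,0,0.0004,0.0003,0,-1,0,0,0,0.0007,0.0006,0,-1,0,0,-0.006,0.0007,0.0006,-0.0001,-1,0,0,-0.012,0.0007,0.0006,-0.0001,-1,0,0,-0.018,0.0007,0.0006,-0.0002,-1,0,0,-0.024,0.0007,0.0006,-0.0002,-1,0,0,-0.024,0.0007,0.0006,-0.0002,-1,0,0,-0.024,0.0007,0.0006,-0.0002,-1,0,0,-0.024,0.0007,0.0006,-0.0002,-1,0,0,-0.024,0.0007,0.0006,-0.0002,-1])

```text
clock: 14.2
position: [0.6006, 0.1544, 0.1778]
ee_rot: [0.0, 0.616, 0.788, -0.0]
contact_force: [2.2, 1.9, -0.4]
width: 0.0134
gripper_force: 98.8
```

```bash
python3 rd.py
```

```text
14.35 [0.6006 0.1544 0.1777] yaw 103.92
Mz [-0.003, 0.046, 0.015, 0.038] mean 0.0329
F [ 2.16  1.47 -0.29] M [ 0.47  -0.473  0.024] eff [np.float64(0.046), np.float64(0.047), np.float64(0.047), np.float64(0.047)]
```

Request:
move_arm(steps=[0,0,0,0.0004,0.0002,0,-1,0,0,0,0.0007,0.0003,0,-1,0,0,-0.006,0.0007,0.0003,-0.0001,-1,0,0,-0.012,0.0007,0.0003,-0.0001,-1,0,0,-0.018,0.0007,0.0003,-0.0002,-1,0,0,-0.024,0.0007,0.0003,-0.0002,-1,0,0,-0.024,0.0007,0.0003,-0.0002,-1,0,0,-0.024,0.0007,0.0003,-0.0002,-1,0,0,-0.024,0.0007,0.0003,-0.0002,-1,0,0,-0.024,0.0007,0.0003,-0.0002,-1])

```text
clock: 15.35
position: [0.6012, 0.1547, 0.1775]
ee_rot: [0.0, 0.674, 0.739, -0.0]
contact_force: [1.6, 1.6, 0.6]
width: 0.0131
gripper_force: 99.0
```

```bash
python3 rd.py
```

```text
15.5 [0.6012 0.1547 0.1775] yaw 95.28
Mz [0.092, 0.064, 0.047, 0.018] mean 0.043
F [1.01 1.04 0.57] M [ 0.193 -0.241  0.055] eff [np.float64(0.041), np.float64(0.042), np.float64(0.042), np.float64(0.042)]
```

Request:
move_arm(steps=[0,0,-0.004,0.0002,0.0001,0,-1,0,0,-0.008,0.0002,0.0001,0,-1,0,0,-0.012,0.0002,0.0001,0,-1,0,0,-0.016,0.0002,0.0001,0,-1,0,0,-0.02,0.0002,0.0001,0,-1,0,0,-0.024,0.0002,0.0001,0,-1,0,0,-0.024,0.0002,0.0001,0,-1,0,0,-0.024,0.0002,0.0001,0,-1,0,0,-0.024,0.0002,0.0001,0,-1,0,0,-0.024,0.0002,0.0001,0,-1])

```text
clock: 16.5
position: [0.6016, 0.1549, 0.1775]
ee_rot: [0.0, 0.728, 0.686, 0.0]
contact_force: [1.3, 0.6, -0.7]
width: 0.0134
gripper_force: 98.8
```

```bash
python3 rd.py
```

```text
16.65 [0.6016 0.1549 0.1775] yaw 86.63
Mz [0.058, 0.058, 0.075, 0.093] mean 0.0754
F [ 1.92  0.12 -1.23] M [-0.007 -0.465  0.071] eff [np.float64(0.067), np.float64(0.067), np.float64(0.067), np.float64(0.067)]
```

Request:
move_arm(steps=[0,0,-0.002,0.0002,0,0,-1,0,0,-0.004,0.0002,0,0,-1,0,0,-0.006,0.0002,0,0,-1,0,0,-0.008,0.0002,0,0,-1,0,0,-0.01,0.0002,0,0,-1,0,0,-0.01,0.0002,0,0,-1,0,0,-0.01,0.0002,0,0,-1,0,0,-0.01,0.0002,0,0,-1,0,0,-0.01,0.0002,0,0,-1,0,0,-0.01,0.0002,0,0,-1])

```text
clock: 17.65
position: [0.6018, 0.1549, 0.1775]
ee_rot: [0.0, 0.749, 0.663, 0.0]
contact_force: [2.1, -0.4, -2.9]
width: 0.0133
gripper_force: 98.5
```

```bash
python3 rd.py
```

```text
17.8 [0.6018 0.1549 0.1775] yaw 83.03
Mz [0.061, 0.062, 0.11, 0.088] mean 0.0864
F [ 2.38 -0.31 -2.03] M [-0.076 -0.538  0.08 ] eff [np.float64(0.091), np.float64(0.091), np.float64(0.091), np.float64(0.091)]
```

Request:
move_arm(steps=[0,0,0.005,-0.0002,0,0,-1,0,0,0.01,-0.0004,0,0,-1,0,0,0.01,-0.0004,0,0.002,-1,0,0,0.01,-0.0004,0,0.006,-1,0,0,0.01,-0.0004,0,0.011,-1,0,0,0.01,-0.0004,0,0.018,-1,0,0,0.01,-0.0004,0,0.03,-1,0,0,0.01,-0.0004,0,0.045,-1,0,0,0.01,-0.0004,0,0.065,-1,0,0,0.01,-0.0004,0,0.08,-1])

```text
clock: 18.8
position: [0.6012, 0.1551, 0.2598]
ee_rot: [0.0, 0.728, 0.686, 0.001]
contact_force: [-0.8, -0.2, -2.5]
width: 0.0135
gripper_force: 98.6
```

```bash
python3 rd.py
python3 - <<'E'
from rig import manip
from h import *
d=manip.get_image('wrist');t=manip.get_image('scene');s=manip.get_state()
pickle.dump((d,t,s),open('im5.pkl','wb'))
u,v=map(int,proj(t,np.array([.6,.152,.2])));x0,y0=u-50,v-40;print(x0,y0)
a=cv2.resize(t['pixels'][y0:y0+110,x0:x0+100],(400,440),interpolation=2)
b=cv2.resize(d['pixels'][180:400,230:430],(400,440),interpolation=2)
cv2.imwrite('pics/w5.png',np.hstack([a,b]))
for z in(.25,.2,.16): print(proj(t,np.r_[s['position'][:2],z])-[x0,y0])
E
```

```text
18.95 [0.6017 0.1551 0.2594] yaw 86.63
Mz [-0.015, -0.007, -0.041, 0.005] mean -0.0141
F [ 0.13  0.03 -1.09] M [-0.006 -0.005 -0.014] eff [np.float64(0.0), np.float64(-0.001), np.float64(0.001), np.float64(0.001)]
348 188
[56.2672021  24.36793042]
[52.34959128 40.81423657]
[49.43643234 53.04380867]
```

View pics/w5.png

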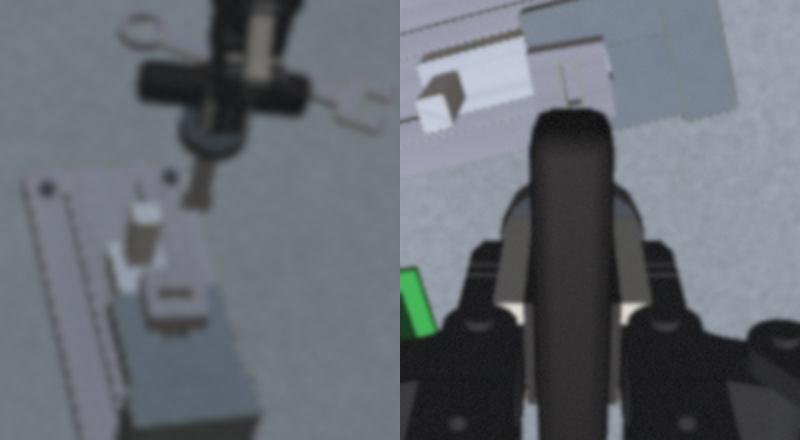

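Out cleanly, with the tip at scene (397,240), which matches an upright driver, and no lateral force on the wrist. Moving back to the stand at the grasp yaw.

Request:
move_arm(steps=[0,0,0.336,-0.055,-0.3346,0,-1,0,0,0.336,-0.055,-0.3346,0,-1,0,0,0.336,-0.055,-0.3346,0,-1,0,0,0.336,-0.055,-0.3346,0,-1,0,0,0.336,-0.055,-0.3346,0,-1,0,0,0.336,-0.055,-0.3346,0,-1,0,0,0.336,-0.055,-0.3346,0,-1,0,0,0.336,-0.055,-0.3346,0,-1,0,0,0.336,-0.055,-0.3346,0,-1,0,0,0.336,-0.055,-0.3346,0,-1])

```text
clock: 20.05
position: [0.5453, -0.1803, 0.2561]
ee_rot: [-0.001, 0.097, 0.995, 0.001]
contact_force: [0.0, -0.8, -1.6]
width: 0.0132
gripper_force: 98.7
```

```bash
python3 st.py
```

```text
20.05 [ 0.5453 -0.1803  0.2561] yaw 168.85 F [ 0.03 -0.81 -1.55] M [-0.006  -0.0114 -0.0141] j6 -1.817 eff6 1.2321
```

Request:
move_arm(steps=[0,0,0.097,0.001,0.0005,0,-1,0,0,0.097,0.001,0.0005,0,-1,0,0,0.097,0.001,0.0005,0,-1,0,0,0.097,0.001,0.0005,-0.02,-1,0,0,0.097,0.001,0.0005,-0.04,-1,0,0,0.097,0.001,0.0005,-0.05,-1,0,0,0.097,0.001,0.0005,-0.05,-1,0,0,0.097,0.001,0.0005,-0.05,-1,0,0,0.097,0.001,0.0005,-0.05,-1,0,0,0.097,0.001,0.0005,-0.05,-1])

```text
clock: 21.05
position: [0.5479, -0.1794, 0.2085]
ee_rot: [0.001, -0.204, 0.979, -0.001]
contact_force: [0.8, 0.1, -2.5]
width: 0.0132
gripper_force: 98.7
```

```bash
python3 rd.py
python3 - <<'E'
from rig import manip
from h import *
t=manip.get_image('scene');s=manip.get_state();print(s['position'])
x0,y0=200,180
cv2.imwrite('pics/s6.png',cv2.resize(t['pixels'][180:280,190:290],(600,600),interpolation=2))
tip=s['position']-[0,0,.0935]
for X in(tip,[.5477,-.1793,.088]): print(((proj(t,np.array(X))-[190,180])*6).round())
E
```

```text
21.2 [ 0.5476 -0.1792  0.2081] yaw 203.53
Mz [0.018, 0.028, 0.069, -0.008] mean 0.0297
F [ 0.31 -0.15 -1.7 ] M [-0.006  0.028  0.027] eff [np.float64(0.001), np.float64(0.001), np.float64(0.001), np.float64(0.0)]
[ 0.54748066 -0.17919112  0.2079766 ]
[301. 274.]
[308. 319.]
```

View pics/s6.png

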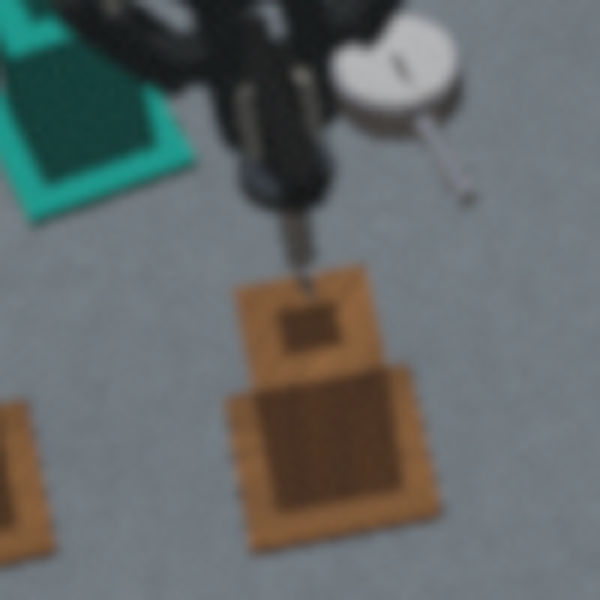

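The scene crop shows the blade tip at about (306,288) directly over the stand's hole, whose centre is about (310,328). Predicted and seen positions agree to about 2 mm, so I'll lower it in.

Request:
move_arm(steps=[0,0,0,-0.0005,0,-0.012,-1,0,0,0,-0.0005,0,-0.024,-1,0,0,0,-0.0005,0,-0.034,-1,0,0,0,-0.0005,0,-0.045,-1,0,0,0,-0.0005,0,-0.056,-1,0,0,0,-0.0005,0,-0.066,-1,0,0,0,-0.0005,0,-0.074,-1,0,0,0,-0.0005,0,-0.08,-1,0,0,0,-0.0005,0,-0.083,-1,0,0,0,-0.0005,0,-0.083,-1])

```text
clock: 22.25
position: [0.5468, -0.1791, 0.1243]
ee_rot: [-0.0, -0.204, 0.979, 0.0]
contact_force: [0.6, -0.6, -0.9]
width: 0.0131
gripper_force: 99.0
```

```bash
python3 st.py
```

```text
22.25 [ 0.5468 -0.1791  0.1243] yaw 203.53 F [ 0.62 -0.59 -0.86] M [ 0.0083  0.0218 -0.0423] j6 -2.419 eff6 -0.0002
```

Request:
move_arm(steps=[0,0,0,0,0,-0.0005,1,0,0,0,0,0,-0.0005,1,0,0,0,0,0,-0.0005,1,0,0,0,0,0,-0.0005,1,0,0,0,0,0,-0.0005,1,0,0,0,0,0,0,1,0,0,0,0,0,0.03,1,0,0,0,0,0,0.07,1,0,0,0,0,0,0.1,1,0,0,0,0,0,0.12,1])

```text
clock: 23.25
position: [0.5476, -0.1795, 0.2473]
ee_rot: [0.002, -0.204, 0.979, -0.001]
contact_force: [-0.3, 0.1, -0.5]
width: 0.0854
gripper_force: 0.0
```

```bash
python3 st.py
python3 - <<'E'
from rig import manip
from h import *
for i in range(4): d=manip.get_image('wrist')
pickle.dump(d,open('im7.pkl','wb'))
u,v=map(int,proj(d,np.array([.5477,-.1793,.12]),True));x0,y0=u-100,v-75
a=cv2.resize(d['pixels'][y0:y0+150,x0:x0+200],(400,300),interpolation=2);print(x0,y0)
t=manip.get_image('scene');b=cv2.resize(t['pixels'][205:280,190:290],(400,300),interpolation=2)
cv2.imwrite('pics/w7.png',np.hstack([a,b]))
# fixture estimate
t=manip.get_image('top');pickle.dump(t,open('top7.pkl','wb'))
E
```

```text
23.25 [ 0.5476 -0.1795  0.2473] yaw 203.53 F [-0.27  0.05 -0.54] M [ 0.0162 -0.0587  0.0227] j6 -2.419 eff6 -0.0001
215 160
```

View pics/w7.png

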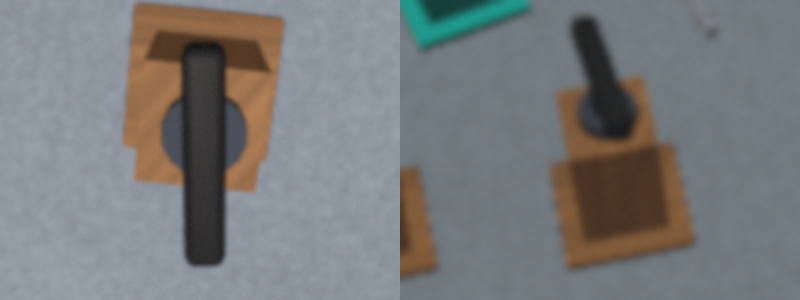

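The driver hangs upright with its collar on the stand in both views. Next is the post: I'll measure its top from the saved pictures.

Run:
```python
from h import *
t=pickle.load(open('top7.pkl','rb'));d=pickle.load(open('im2.pkl','rb'))[0];w5=pickle.load(open('im5.pkl','rb'))[0]
yaw=np.radians(10.5);ex=np.array([np.cos(yaw),np.sin(yaw)]);A=np.array([.5993,.1512]);ey=np.array([-ex[1],ex[0]])
for n,im,f in(('top',t,False),('im2',d,True),('w5',w5,True)):
    p=proj(im,np.r_[A-.062*ex,.082],f);u,v=p.astype(int);r=22
    g=cv2.cvtColor(im['pixels'],6)[v-r:v+r,u-r:u+r]
    print(n,p,g.max())
    for th in(190,205,215,225):
        k,l,st,c=cv2.connectedComponentsWithStats((g>th).astype(np.uint8))
        for i in range(1,k):
            if st[i,4]>20:
                q=c[i]+[u-r,v-r];X=onz(im,*q,.082,f)[:2];print(th,st[i].tolist(),q.round(1),X.round(4),'fix',((X-A)@ex).round(4),((X-A)@ey).round(4))
q=(225+193.5/5,180+301/5);print('crop1',onz(t,*q,.082),'w5 hand',onz(w5,248.5,236,.082,True),'tri',tri([ray(t,*q),ray(w5,248.5,236,True)]))
```

```text
top [262.63649852 241.13051133] 170
im2 [300.81685123 155.99192321] 187
w5 [245.65937249 236.13159442] 205
190 [17, 0, 14, 7, 41] [244.3 215.6] [0.5393 0.1583] fix -0.0577 0.0179
190 [36, 0, 8, 22, 99] [263.9 222.7] [0.5556 0.1509] fix -0.0431 0.0076
190 [16, 15, 16, 17, 191] [246.3 236.7] [0.5388 0.1393] fix -0.0616 -0.0006
crop1 [0.54051519 0.13747436 0.082     ] w5 hand [0.5408643  0.13986893 0.082     ] tri [0.54063657 0.13833046 0.07850919]
```

Request:
move_arm(steps=[0,0,-0.036,-0.0086,0.3185,0,1,0,0,-0.036,-0.0086,0.3185,0,1,0,0,-0.036,-0.0086,0.3185,0,1,0,0,-0.036,-0.0086,0.3185,0,1,0,0,-0.036,-0.0086,0.3185,0,1,0,0,-0.036,-0.0086,0.3185,0,1,0,0,-0.036,-0.0086,0.3185,0,1,0,0,-0.036,-0.0086,0.3185,-0.04,1,0,0,-0.036,-0.0086,0.3185,-0.08,1,0,0,-0.036,-0.0086,0.3185,-0.09,1])

```text
clock: 24.55
position: [0.534, 0.1392, 0.1491]
ee_rot: [-0.006, -0.093, 0.996, -0.0]
contact_force: [-1.1, -0.9, 0.7]
width: 0.0852
gripper_force: 0.0
```

```bash
python3 rd.py
```

```text
24.7 [0.5381 0.1392 0.154 ] yaw 190.56
Mz [-0.012, -0.035, -0.065, -0.004] mean -0.0347
F [-0.01 -0.49 -0.08] M [-0.024  0.003 -0.029] eff [np.float64(0.0), np.float64(-0.0), np.float64(-0.0), np.float64(-0.0)]
```

Request:
move_arm(steps=[0,0,0,0.0005,0,-0.02,1,0,0,0,0.0005,0,-0.04,1,0,0,0,0.0005,0,-0.06,1,0,0,0,0.0005,0,-0.075,1,0,0,0,0.0005,0,-0.082,1,0,0,0,0.0005,0,-0.084,1,0,0,0,0.0005,0,-0.084,1,0,0,0,0.0005,0,-0.084,1,0,0,0,0.0005,0,-0.084,1,0,0,0,0.0005,0,-0.084,1], squeeze=40)

```text
clock: 25.7
position: [0.5391, 0.1394, 0.0711]
ee_rot: [0.001, -0.092, 0.996, 0.0]
contact_force: [-0.5, -0.9, -0.2]
width: 0.0853
gripper_force: 0.0
```

Request:
move_arm(steps=[0,0,0,0,0,0,-1,0,0,0,0,0,0,-1,0,0,0,0,0,0,-1,0,0,0,0,0,0,-1,0,0,0,0,0,0,-1,0,0,0,0,0,0,-1,0,0,0,0,0,0,-1,0,0,0,0,0,0,-1,0,0,0,0,0,0,-1,0,0,0,0,0,0,-1])

```text
clock: 26.7
position: [0.5387, 0.1392, 0.0706]
ee_rot: [-0.0, -0.092, 0.996, -0.0]
contact_force: [-0.8, -1.5, 2.4]
width: 0.0155
gripper_force: 39.6
```

```bash
python3 rd.py
```

```text
26.85 [0.5388 0.1392 0.0706] yaw 190.58
Mz [0.086, 0.088, 0.11, 0.126] mean 0.1078
F [ 0.14 -1.88  2.03] M [-0.265  0.011  0.102] eff [np.float64(0.094), np.float64(0.093), np.float64(0.092), np.float64(0.091)]
```

Request:
move_arm(steps=[0,0,0,-0.002,-0.0004,0,-1,0,0,0,-0.0039,-0.0007,0,-1,0,0,0,-0.0059,-0.0011,0,-1,0,0,0,-0.0079,-0.0015,0,-1,0,0,0,-0.0098,-0.0018,0,-1,0,0,0,-0.0118,-0.0022,0,-1,0,0,0,-0.0138,-0.0026,0,-1,0,0,0,-0.0157,-0.0029,0,-1,0,0,0,-0.0177,-0.0033,0,-1,0,0,0,-0.0197,-0.0036,0,-1])

```text
clock: 27.85
position: [0.5228, 0.1367, 0.0706]
ee_rot: [0.004, -0.092, 0.996, 0.001]
contact_force: [9.4, 2.0, -3.3]
width: 0.0154
gripper_force: 40.1
```

```bash
python3 rd.py
```

```text
28.0 [0.5221 0.1366 0.0706] yaw 190.52
Mz [0.028, 0.031, -0.016, -0.008] mean 0.0027
F [ 7.49  1.66 -3.87] M [ 0.174 -1.172  0.009] eff [np.float64(-0.008), np.float64(-0.013), np.float64(-0.014), np.float64(-0.012)]
```

Request:
move_arm(steps=[0,0,0,-0.004,-0.0007,0,-1,0,0,0,-0.009,-0.0017,0,-1,0,0,0,-0.0145,-0.0027,0,-1,0,0,0,-0.02,-0.0037,0,-1,0,0,0,-0.0255,-0.0047,0,-1,0,0,0,-0.031,-0.0057,0,-1,0,0,0,-0.0365,-0.0068,0,-1,0,0,0,-0.042,-0.0078,0,-1,0,0,0,-0.047,-0.0087,0,-1,0,0,0,-0.051,-0.0095,0,-1], squeeze=60)

```text
clock: 29.0
position: [0.4676, 0.1263, 0.0707]
ee_rot: [0.0, -0.092, 0.996, 0.0]
contact_force: [0.9, 0.4, -1.1]
width: 0.0143
gripper_force: 59.3
```

```bash
python3 rd.py
```

```text
29.15 [0.4669 0.1261 0.0706] yaw 190.57
Mz [-0.046, -0.011, -0.0, 0.029] mean 0.0062
F [-0.52  0.17  2.14] M [ 0.018  0.    -0.007] eff [np.float64(0.004), np.float64(-0.009), np.float64(-0.012), np.float64(-0.011)]
```

Request:
move_arm(steps=[0,0,0,0,0,0,1,0,0,0,0,0,0,1,0,0,0,0,0,0,1,0,0,0,0,0,0,1,0,0,0,0,0,0,1,0,0,0,0,0,0.02,1,0,0,0,0,0,0.05,1,0,0,0,0,0,0.08,1,0,0,0,0,0,0.11,1,0,0,0,0,0,0.13,1])

```text
clock: 30.15
position: [0.4687, 0.1264, 0.2027]
ee_rot: [0.001, -0.092, 0.996, 0.0]
contact_force: [0.1, -0.1, 0.6]
width: 0.0854
gripper_force: 0.0
```

Run:
```python
from rig import manip
from h import *
for i in range(6): d=manip.get_image('wrist')
t=manip.get_image('top');t0=pickle.load(open('top7.pkl','rb'));s=manip.get_state();print(s['clock'],s['position'],s['contact_force'])
yaw=np.radians(10.5);ex=np.array([np.cos(yaw),np.sin(yaw)]);A=np.array([.5993,.1512]);ey=np.array([-ex[1],ex[0]])
f=lambda X:(((X-A)@ex).round(4),((X-A)@ey).round(4))
g=cv2.cvtColor(d['pixels'],6)
p=proj(d,np.r_[A-.135*ex,.082],True);u,v=p.astype(int);r=25;print('exp',p)
k,l,st,c=cv2.connectedComponentsWithStats((g[v-r:v+r,u-r:u+r]>np.percentile(g[v-r:v+r,u-r:u+r],88)).astype(np.uint8))
for i in range(1,k):
    if st[i,4]>20:
        q=c[i]+[u-r,v-r];print(st[i].tolist(),q.round(1),f(onz(d,*q,.082,True)[:2]))
df=cv2.absdiff(t['pixels'],t0['pixels']).max(2);k,l,st,c=cv2.connectedComponentsWithStats((df>30).astype(np.uint8))
print([(st[i].tolist()) for i in range(1,k) if st[i,4]>15])
```

```text
30.5 [0.4670588  0.12612203 0.19908335] [ 1.39403941 -0.06642427  0.39198914]
exp [316.22194851 238.94841188]
[15, 19, 9, 10, 52] [308.7 235.7] (np.float64(-0.1374), np.float64(-0.0052))
[25, 21, 10, 13, 68] [321.2 241.1] (np.float64(-0.1334), np.float64(0.0035))
[21, 38, 5, 12, 39] [314.  256.9] (np.float64(-0.1218), np.float64(-0.0015))
[[153, 123, 357, 357, 46721], [369, 466, 5, 9, 18], [153, 468, 20, 12, 49], [375, 472, 13, 8, 56]]
```

```bash
python3 -c "
from rig import manip
print(manip.sign_off())"
```

```text
the job is handed in; nothing more can be done
None
```

I nipped the block with the stop screw using the driver, put the driver back upright in its stand, drew the block about 73 mm clear along its channel with the foot dragging at first, left it on the base plate, and handed the job in at about 30 s; no verdict was returned.

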